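# Close up the carton row and lock the end stop

## Robot

A 6-joint arm with a two-finger parallel gripper is mounted at the origin on the work surface. World frame = base frame: x ahead of the robot, y to its left, z up, the work surface at z = 0. Lengths are in m, angles in rad, forces in N, time in s.
With the tool pointing down it reaches from about 0.35 to 0.775 m from the base axis. Payload 7.3 kg.
Tool frame: the origin (TCP) lies between the finger pads; the fingertips stand 11 mm ahead of it and the grasp point (between the pads) lies 8 mm behind it; z points along the fingers, y is the line along which they close (so a half turn about z gives the same grasp; the last joint's range is limited). The gripper opens to 92 mm and grips with 3 to 60 N. Pads are 19 mm wide; open, the fingers measure 130 mm over their backs; the gripper's body (75 mm by 190 mm) begins 47 mm behind the grasp point.
Start: joints at [1.082, 0.342, 1.524, -0, 1.275, -0.146], TCP at [0.176, 0.494, 0.238] pointing down, gripper open.
Joint ranges: [-2.53, 2.53], [-0.77, 2.02], [0.04, 2.7], [-1, 4.14], [0.28, 2.66], [-3.11, 3.11]. Speed limits (rad/s): [2.57, 2.57, 3.14, 3.14, 3.14, 3.14].

## Interface

Orientations are given as a rotation vector (axis times angle).
In Python, from workcell import arm gives the robot as it stands.
- The arm moves only by the tool apply_moves, never from a script. Its argument "increments" is a list of rows, each an object of numbers: "tx", "ty", "tz": the shift along the tool's x, y, z in m; "yaw": the turn about the tool's z in rad; "grip": the closure, from 0 (fully open) to 1 (shut). In form: [{"tx": .., "ty": .., "tz": .., "yaw": .., "grip": ..}, ...]. A call has 1 to 5 rows; each row shifts and turns the commanded pose from where the row before left it, along the tool's axes as they then stand; what a row does not reach is not made up. A row lasts 1/8 s, in which the tool goes at most 62.5 mm and 10.7 degrees, less where a joint would pass 70% of its speed; a pose out of reach is approached as far as the arm can. A call with a gripper value outside its range is refused whole. The fingers move at their own pace and stop on an object; "newtons" is the grip in N (left out, the last holds). Time passes only in rows, so rows that do not move let the fingers close. It gives the time, the measured TCP pose, the force, the opening and the grip force at its end, in the units of the state.
- arm.get_obs(): the state, without advancing time (a new reading comes with each control period).
- arm.camera(name): name is "side" or "top" or "wrist"; returns the picture (400x640x3 uint8, blue, green, red); there is no depth.
- arm.camera_model(name): a dict with "intrinsics" (3x3 intrinsics, pixels), "eye" and "attitude" of the camera in the world; the wrist camera has in their place "mount" (4x4, takes a point from camera to tool coordinates, whose origin is the TCP and whose axes are the flange's). Camera axes: x right, y down, z forward; pixel columns grow to the right and rows downward; lengths in m; the calibration is good to about 2 mm. A picture is of the moment at which its call begins: read the wrist's pose just before it. camera_model takes no time and is no camera call.
- arm.sign_off(): hands the job in; it is judged then, once.
The state is a dict: "clock": time; "q": joint angles; "joint_vel": joint speeds; "tau": joint torques, N m; "tcp_pos": TCP position; "tool_rot": TCP orientation; "force": force on the tool from outside, world axes, zero at the start; "wrist_torque": the same for the moment, N m; "finger_gap": opening from 0.0 (shut) to 1.0 (fully open); "grasp_force": force on a finger pad.
Only numpy, scipy, OpenCV 4.12 (cv2) and the standard library are available. Lean on these libraries where they do the work, as an engineer would, in place of code of your own. Each camera call takes 0.05 s, during which the arm holds its last target. There are 200 camera calls.

## Task

Close up the row in the display tray: slide the red end stop along until all four cartons stand upright and square, snug against one another and the divider, firmly enough that the stop still bears on them when you let go, but without squeezing or crushing them. Then flip the red cam lever over centre, all the way closed, to lock the stop's tube; press the lever firmly but do not slam or strain it, and leave the rest of the counter alone.

Things in the scene. Friction and masses are not known exactly. Their poses are not given: they have to be found in the camera images.
- rack: Black display tray with red ticket strips, fixed to the counter. Its y axis runs along the row, from the clamp to the divider; z up; origin on the counter on the tray's middle line. Floor 12 mm up, 106 mm wide, lips 34 mm high. At y = -112 mm an aluminium collar (36 mm along y, x from -28 to +52 mm, 93 mm high) carries the end stop's 20 mm tube, lying along y at height 60 mm.
- end_stop: Red end stop on the tube through the collar; it moves only along the rack's y. Carrier plate 100 mm wide, 6 mm thick, top edge 132 mm above the counter; its axes are the rack's, its origin at the foot of its front (+y) face. In front stands a pressure plate on rubber buffers (5 N per mm, 6 mm of travel), its face 12 mm ahead of the origin. Slides with about 6 N of friction while the lever is open, stays where it is left, is locked once clamped.
- stop_grip (a point): Middle of the black upright grip on top of the end stop: grip 12 mm thick along the rack's y, 42 mm wide along x, standing free from 132 to 179 mm above the counter, with a bead 16 mm thick at its top; this point is 160 mm above the counter and 6 mm to -y of the end stop's origin.
- divider: Grey divider plate that ends the row on the +y side, 100 mm wide, 118 mm high; bolted fast in the tray, at a different place each time. Origin at the foot of the face that looks at the cartons (axes as the rack's).
- lever: Red cam lever on the collar. Origin on its pivot axis (the rack's y), z along the lever to its pad. Found about upright, within 10 degrees. Swing it over to the rack's -x, 90 degrees, until it stops level, 105 mm above the counter. It resists with up to about 10 N at the pad, most near half-way; 14 degrees before level it goes over centre and snaps to the end by itself; let go earlier it springs back.
- lever_pivot (a point): Axis of the cam lever (it turns about the rack's y axis), 105 mm above the counter, above the collar.
- lever_pad (a point): Middle of the lever's thumb pad, 79 mm from the pivot; the pad is 26 mm wide along the rack's y, 10 mm thick, 34 mm long, so the lever ends 96 mm from the pivot.
- carton1: White carton of cards, no. 1 of the row counted from the divider, standing on edge: 92 mm (x) by 118 mm high, 26 to 38 mm thick along y (no two are alike), 0.12 to 0.26 kg, 0.7 to 1.9 N to slide. Origin under its middle, on the tray floor. Stands loose, a little askew, some mm from its neighbours.
- carton2: Yellow carton of cards, no. 2 of the row counted from the divider, standing on edge: 92 mm (x) by 118 mm high, 26 to 38 mm thick along y (no two are alike), 0.12 to 0.26 kg, 0.7 to 1.9 N to slide. Origin under its middle, on the tray floor. Stands loose, a little askew, some mm from its neighbours.
- carton3: Blue carton of cards, no. 3 of the row counted from the divider, standing on edge: 92 mm (x) by 118 mm high, 26 to 38 mm thick along y (no two are alike), 0.12 to 0.26 kg, 0.7 to 1.9 N to slide. Origin under its middle, on the tray floor. Stands loose, a little askew, some mm from its neighbours.
- carton4: Green carton of cards, no. 4 of the row counted from the divider, standing on edge: 92 mm (x) by 118 mm high, 26 to 38 mm thick along y (no two are alike), 0.12 to 0.26 kg, 0.7 to 1.9 N to slide. Origin under its middle, on the tray floor. Stands loose, a little askew, some mm from its neighbours.
- stapler: Red and black stapler, 140 x 36 x 48 mm; a bystander. Origin under its middle.
- tape_dispenser: Black tape dispenser, 150 x 58 x 80 mm; a bystander. Origin under its middle.
- sticky_notes: Stack of sticky note blocks, 76 x 76 x 48 mm, behind the tray; a bystander. Origin under its middle.
- pen_cup: Steel cup of pens, 80 mm wide, 142 mm high; a bystander. Origin under its middle.
- glue_stick: Standing glue stick, 27 mm wide, 100 mm high, behind the tray; a bystander. Origin under its middle.
- calculator: Grey calculator, 150 x 85 x 19 mm; a bystander. Origin under its middle.
- spare_carton: Orange carton lying flat, 118 x 92 x 32 mm, behind the tray; a bystander. Origin under its middle.
Not all that is in view belongs to the job. Of the things that look like the carton4, the middle-sized one is meant.

How it is judged:
On the way, in this order (a step that is already met when the one before it is completed fails the run):
1. the row is closed up: the stop bears on carton 4 and carton 1 on the divider (over 1 N each), while the lever is still open (within 25 degrees of upright) (contact force between end_stop and carton4 above 1 N and contact force between divider and carton1 above 1 N and angle between lever's own z axis and vertical below 0.43 rad), for 0.3 s.
2. the lever is flipped over centre and fully closed (contact force between end_stop and carton4 above 1 N and contact force between divider and carton1 above 1 N and angle between lever's own z axis and vertical above 1.47 rad), for 0.3 s.
At the end, for the whole second after the job is handed in: The lever is fully closed (within 6 degrees of level), the stop bears on carton 4 and carton 1 bears on the divider (more than 1 N each), and all four cartons are at rest, upright within 3.4 degrees and square to the tray within 2.3 degrees (all of step 2 and angle between each of carton1, carton2, carton3, carton4's own z axis and vertical below 0.06 rad and angle between the y axis of each of carton1, carton2, carton3, carton4 and the y axis of rack, either way round below 0.04 rad and linear speed of each of carton1, carton2, carton3, carton4 below 0.02 m/s); the robot touches nothing.
It fails at once if cartons squeezed with more than 20 N (contact force between end_stop and carton4 above 20 N or contact force between divider and carton1 above 20 N).
It fails at once if lever pressed with more than 40 N (contact force between the fingers and lever above 40 N).
It fails at once if a carton of the row touched by the robot with more than 10 N (contact force between the fingers and carton1 above 10 N or contact force between the fingers and carton2 above 10 N or contact force between the fingers and carton3 above 10 N or contact force between the fingers and carton4 above 10 N).
It fails at once if a bystander moved by more than 20 mm (distance of any of stapler, tape_dispenser, sticky_notes, pen_cup, glue_stick, calculator, spare_carton from where it was at the start of the episode above 0.02 m).
It also fails if it takes over 72 s, if anything falls off the work surface, if the arm or the gripper's body presses on something with over 40 N, if the wrist force passes 120 N, or if a joint passes its speed limit or range.

## Working session

There is one attempt and no reset: what is moved stays moved. The work goes in short steps, Python scripts to look and compute and a tool call to move; the robot and the scene stay as the last step left them, time stands still between calls to the robot, and variables do not carry over. Pictures are saved under pics/ and viewed, at most 10 in all, crops included, and the job is handed in when it is done.

Besides the shell and the picture viewer there is one more tool, called after ">>>" in YAML: its name, and indented under it one key for each argument. apply_moves: Moves the arm, as the interface text tells. Its arguments: {"type":"object","properties":{"increments":{"type":"array"},"newtons":{"type":"number"}},"required":["increments"]}

```bash
mkdir -p pics
python3 - <<'E'
from workcell import arm
import cv2,numpy as np
o=arm.get_obs();print({k:np.round(o[k],3) for k in('clock','tcp_pos','tool_rot','force','finger_gap')})
for n in('top','side'):
    cv2.imwrite(f'pics/{n}0.png',arm.camera(n)); m=arm.camera_model(n); print(n,{k:np.round(v,4).tolist() for k,v in m.items() if k!='name'} if isinstance(m,dict) else m)
print(arm.camera_model('wrist'))
E
```

```text
{'clock': np.float64(0.0), 'tcp_pos': array([0.176, 0.494, 0.237]), 'tool_rot': array([-5.360e-01, -3.095e+00,  2.000e-03]), 'force': array([ 0.464, -0.174,  0.509]), 'finger_gap': np.float64(1.001)}
top {'intrinsics': [[404.6222, 0.0, 315.6509], [0.0, 404.6222, 200.5448], [0.0, 0.0, 1.0]], 'eye': [0.3212, 0.0196, 1.2998], 'attitude': [-2.1386, 2.1143, -0.1942]}
side {'intrinsics': [[371.7113, 0.0, 314.9649], [0.0, 371.7113, 200.2151], [0.0, 0.0, 1.0]], 'eye': [0.2278, -0.6086, 0.9397], 'attitude': [-2.3691, 0.5534, -0.1976]}
{'intrinsics': array([[310.89114395,   0.        , 317.7075167 ],
       [  0.        , 310.89114395, 199.29064718],
       [  0.        ,   0.        ,   1.        ]]), 'mount': array([[-9.96372439e-04, -9.66019082e-01, -2.58468838e-01,
         6.98543084e-02],
       [ 9.99999371e-01, -1.09570291e-03,  2.40253761e-04,
        -4.82417798e-04],
       [-5.15294776e-04, -2.58468436e-01,  9.66019566e-01,
        -1.46739896e-01],
       [ 0.00000000e+00,  0.00000000e+00,  0.00000000e+00,
         1.00000000e+00]])}
```

View pics/top0.png

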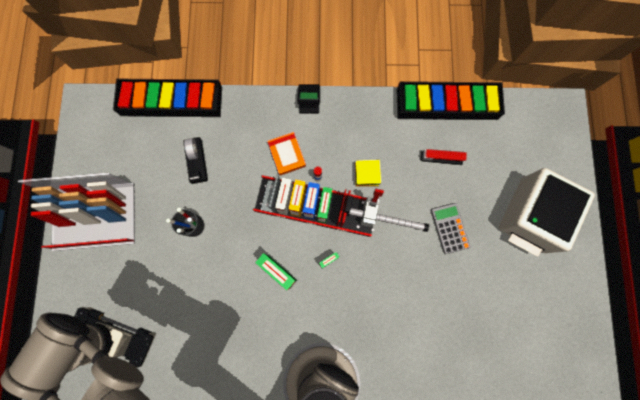

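View pics/side0.png

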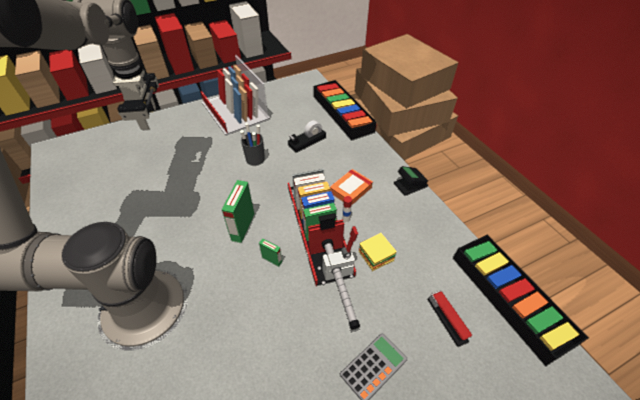

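The top view shows the tray from about (258,195) to (375,225), with the cartons at columns 280–330, the stop grip near (357,210), the collar near (370,215) and the lever pad near (378,193). The side view shows the same row, with the lever at (352,240). Next I'll enlarge the top view.

```bash
cat > h.py <<'E'
import numpy as np,cv2
from workcell import arm
from scipy.spatial.transform import Rotation as R
def ray(n,uv,o=None):
    m=arm.camera_model(n);K=np.array(m['intrinsics'])
    d=np.linalg.inv(K)@[uv[0],uv[1],1]
    if n=='wrist':
        T=np.array(m['mount']);W=R.from_rotvec(o['tool_rot']).as_matrix()
        return W@T[:3,3]+o['tcp_pos'],W@T[:3,:3]@d
    return np.array(m['eye']),R.from_rotvec(m['attitude']).as_matrix()@d
def onz(n,uv,z,o=None):
    e,d=ray(n,uv,o);return e+d*(z-e[2])/d[2]
E
python3 - <<'E'
from h import *
t=cv2.imread('pics/top0.png')[165:245,245:435];s=cv2.imread('pics/side0.png')[165:335,280:370]
T=cv2.resize(t,None,fx=4.2,fy=4.2,interpolation=2); S=cv2.resize(s,None,fx=3.5,fy=3.5,interpolation=2)
cv2.imwrite('pics/t1.png',T);cv2.imwrite('pics/s1.png',S)
print(R.from_rotvec(arm.camera_model('top')['attitude']).as_matrix().round(3))
# top-edge pads
print(onz('top',(370,215),.093),onz('top',(357,210),.18),onz('top',(378,193),.19))
E
```

```text
[[ 0.011 -0.983  0.181]
 [-1.    -0.011  0.001]
 [ 0.002 -0.181 -0.984]]
[ 0.50041942 -0.14401093  0.093     ] [ 0.50123347 -0.09596597  0.18      ] [ 0.54848338 -0.15406492  0.19      ]
```

View pics/t1.png

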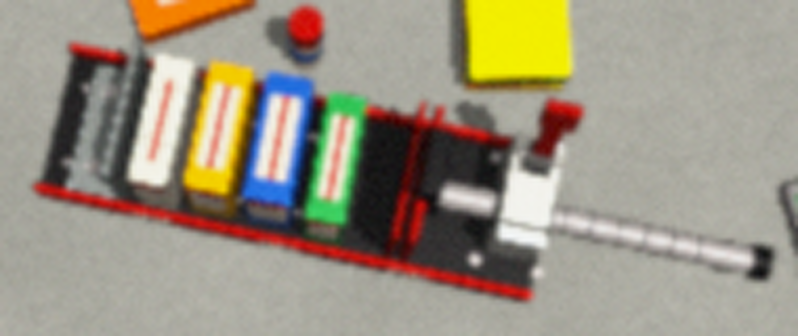

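View pics/s1.png

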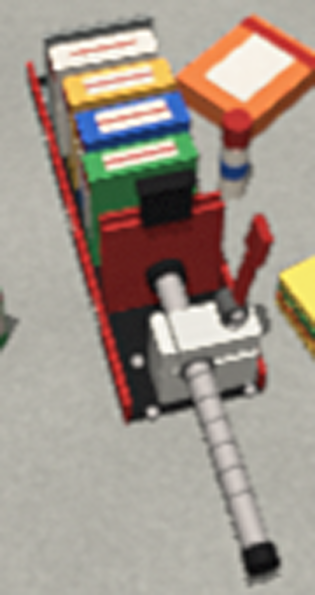

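The top crop shows the near lip running (37,188)→(530,295) and the far lip (75,48)→(505,140). The stop plate's top edge is about (430,108)→(402,255) and the lever pad is at (565,108). The side crop shows the black grip at (165,200), the lever pad at (260,228) and the pivot at (233,308).

Run:
```python
from h import *
c=lambda u,v:(245+u/4.2,165+v/4.2)
s=lambda u,v:(280+u/3.5,165+v/3.5)
P={k:onz('top',c(*uv),z) for k,uv,z in [('nl',(37,188),.034),('nr',(530,295),.034),('fl',(75,48),.034),('fr',(505,140),.034),('e1',(426,110),.132),('e2',(398,255),.132),('colC',(530,205),.093)]}
for k in P:print(k,P[k].round(4))
d=P['nl']-P['nr'];print('dir',np.degrees(np.arctan2(-d[0],d[1])), np.linalg.norm(d))
d=P['fl']-P['fr'];print('dir far',np.degrees(np.arctan2(-d[0],d[1])))
print('grip side',onz('side',s(165,180),.179),onz('side',s(165,200),.16))
def tri(a,b):
    e1,d1=ray('top',a);e2,d2=ray('side',b)
    t=np.linalg.lstsq(np.c_[d1,-d2],e2-e1,rcond=None)[0];p,q=e1+d1*t[0],e2+d2*t[1];return (p+q)/2,np.linalg.norm(p-q)
print('lever tip',tri(c(565,108),s(262,222)),'pivot',tri(c(540,160),s(233,308)))
```

```text
nl [0.5217 0.2158 0.034 ]
nr [ 0.4452 -0.1549  0.034 ]
fl [0.6305 0.1909 0.034 ]
fr [ 0.5626 -0.1375  0.034 ]
e1 [ 0.5647 -0.0702  0.132 ]
e2 [ 0.4622 -0.0506  0.132 ]
colC [ 0.5041 -0.1476  0.093 ]
dir -11.663901512527481 0.3784995744703325
dir far -11.677263274514548
grip side [ 0.51928123 -0.07383015  0.179     ] [ 0.51765699 -0.07767376  0.16      ]
lever tip (array([ 0.55232632, -0.15614693,  0.20527705]), np.float64(0.0009736842263724301)) pivot (array([ 0.53611361, -0.15407074,  0.10364561]), np.float64(0.00210999206627729))
```

>>> apply_moves:
  increments:
    - {"tx":-0.0426,"ty":-0.0369,"tz":-0.005}
    - {"tx":-0.0426,"ty":-0.0369,"tz":-0.005}
    - {"tx":-0.0426,"ty":-0.0369,"tz":-0.005}
    - {"tx":-0.0426,"ty":-0.0369,"tz":-0.005}
    - {"tx":-0.0426,"ty":-0.0369,"tz":-0.005}

```text
invalid input at $.increments[0]: expected keys tx, ty, tz, yaw, grip
```

>>> apply_moves:
  increments:
    - {"tx":-0.0426,"ty":-0.0369,"tz":-0.005,"grip":1}
    - {"tx":-0.0426,"ty":-0.0369,"tz":-0.005,"grip":1}
    - {"tx":-0.0426,"ty":-0.0369,"tz":-0.005,"grip":1}
    - {"tx":-0.0426,"ty":-0.0369,"tz":-0.005,"grip":1}
    - {"tx":-0.0426,"ty":-0.0369,"tz":-0.005,"grip":1}

```text
invalid input at $.increments[0]: expected keys tx, ty, tz, yaw, grip
```

>>> apply_moves:
  increments:
    - {"tx":-0.0426,"ty":-0.0369,"tz":-0.005,"grip":1}
    - {"tx":-0.0426,"ty":-0.0369,"tz":-0.005,"grip":1}
    - {"yaw":0.18,"grip":1}
    - {"yaw":0.18,"grip":1}
    - {"yaw":0.18,"grip":1}

```text
invalid input at $.increments[0]: expected keys tx, ty, tz, yaw, grip
```

>>> apply_moves:
  increments:
    - {"yaw":0.18,"grip":1}
    - {"yaw":0.18,"grip":1}
    - {"yaw":0.18,"grip":1}
    - {"yaw":0.18,"grip":1}
    - {"yaw":0.173,"grip":1}

```text
invalid input at $.increments[0]: expected keys tx, ty, tz, yaw, grip
```

>>> apply_moves:
  increments:
    - {"tx":-0.0426,"ty":-0.0369,"tz":-0.005,"yaw":0,"grip":0}
    - {"tx":-0.0426,"ty":-0.0369,"tz":-0.005,"yaw":0,"grip":0}
    - {"tx":-0.0426,"ty":-0.0369,"tz":-0.005,"yaw":0,"grip":0}
    - {"tx":-0.0426,"ty":-0.0369,"tz":-0.005,"yaw":0,"grip":0}
    - {"tx":-0.0426,"ty":-0.0369,"tz":-0.005,"yaw":0,"grip":0}

```text
clock: 0.72
tcp_pos: [0.3155, 0.2475, 0.2628]
tool_rot: [0.535, 3.096, 0.0]
force: [0.7, 0.5, 0.5]
finger_gap: 1.0
grasp_force: 0.0
```

>>> apply_moves:
  increments:
    - {"tx":-0.0426,"ty":-0.0369,"tz":-0.005,"yaw":0,"grip":1}
    - {"tx":-0.0426,"ty":-0.0369,"tz":-0.005,"yaw":0,"grip":1}
    - {"tx":-0.0426,"ty":-0.0369,"tz":-0.005,"yaw":0,"grip":1}
    - {"tx":-0.0426,"ty":-0.0369,"tz":-0.005,"yaw":0,"grip":1}
    - {"tx":-0.0426,"ty":-0.0369,"tz":-0.005,"yaw":0,"grip":1}

```text
clock: 1.35
tcp_pos: [0.4541, 0.002, 0.2877]
tool_rot: [-0.536, -3.095, -0.0]
force: [0.9, 0.5, -0.1]
finger_gap: 0.504
grasp_force: 0.0
```

>>> apply_moves:
  increments:
    - {"tx":-0.0426,"ty":-0.0369,"tz":-0.005,"yaw":0,"grip":1}
    - {"tx":-0.0426,"ty":-0.0369,"tz":-0.005,"yaw":0,"grip":1}
    - {"tx":0,"ty":0,"tz":0,"yaw":0.18,"grip":1}
    - {"tx":0,"ty":0,"tz":0,"yaw":0.18,"grip":1}
    - {"tx":0,"ty":0,"tz":0,"yaw":0.18,"grip":1}

```text
clock: 1.98
tcp_pos: [0.5089, -0.0946, 0.2971]
tool_rot: [-1.351, -2.835, 0.0]
force: [-0.4, -0.3, 0.1]
finger_gap: 0.011
grasp_force: 0.0
```

>>> apply_moves:
  increments:
    - {"tx":0,"ty":0,"tz":0,"yaw":0.18,"grip":1}
    - {"tx":0,"ty":0,"tz":0,"yaw":0.18,"grip":1}
    - {"tx":0,"ty":0,"tz":0,"yaw":0.18,"grip":1}
    - {"tx":0,"ty":0,"tz":0,"yaw":0.18,"grip":1}
    - {"tx":0,"ty":0,"tz":0,"yaw":0.173,"grip":1}

```text
clock: 2.6
tcp_pos: [0.5089, -0.0943, 0.2973]
tool_rot: [-2.442, -1.975, 0.001]
force: [0.6, -0.8, 0.2]
finger_gap: 0.005
grasp_force: 0.0
```

Run:
```python
from h import *
import json
o=arm.get_obs();json.dump({k:np.array(o[k]).tolist() for k in('tcp_pos','tool_rot')},open('o1.json','w'))
print(o['clock'],o['tcp_pos'],R.from_rotvec(o['tool_rot']).as_matrix().round(3),o['force'],o['finger_gap'],o['q'])
cv2.imwrite('pics/w1.png',arm.camera('wrist'))
```

```text
2.6 [ 0.50886225 -0.09432291  0.29725094] [[ 0.209  0.978 -0.001]
 [ 0.978 -0.209  0.   ]
 [ 0.    -0.001 -1.   ]] [ 0.60386402 -0.77212266  0.24114245] 0.004713907487039092 [-3.31506694e-01  2.88674167e-01  1.43515884e+00  1.02438775e-04
  1.41881958e+00 -1.20718770e-01]
```

View pics/w1.png

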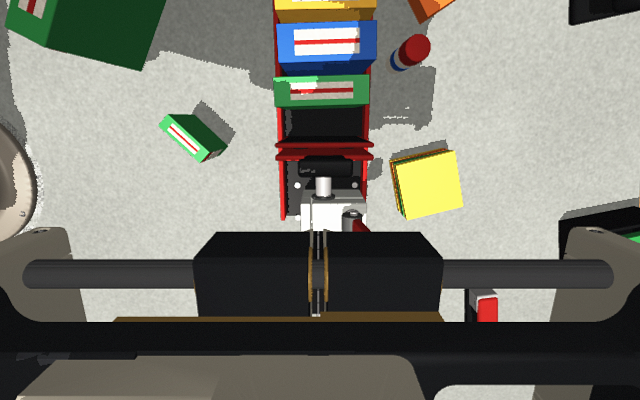

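The wrist view shows the row square to the image. The stop's plates are at rows 143–155 (columns 275–373), the grip top is around (326,165) across columns 298–353, the lever is at (355,225) partly hidden, and the closed fingers are at (318,275).

Run:
```python
from h import *
import json
o={k:np.array(v) for k,v in json.load(open('o1.json')).items()}
W=R.from_rotvec(o['tool_rot']).as_matrix()
f=lambda uv,z:(W.T@(onz('wrist',uv,z,o)-o['tcp_pos'])).round(4)
im=cv2.imread('pics/w1.png').astype(int)
for r in range(140,200,2):print(r,im[r,326],im[r,290],end=' | ')
print()
red=(im[...,2]>110)&(im[...,1]<60)&(im[...,0]<60)
for r in(145,150,154,120,130,190,205):
    x=np.where(red[r,260:400])[0]+260;print(r,x.min() if len(x) else 0,x.max() if len(x) else 0)
print('gripL/R',f((298,163),.179),f((353,163),.179))
print('plate',f((275,156),.132),f((373,156),.132))
for nm,uv,z in [('lipL@100',(277,120),.034),('lipR',(369,120),.034),('lipL lo',(282,215),.034)]:print(nm,f(uv,z))
```

```text
140 [11 11 10] [12 11  9] | 142 [18 18 61] [14 12 46] | 144 [ 24  25 129] [ 26  25 126] | 146 [ 20  23 112] [ 23  25 118] | 148 [18 18 76] [14 18 67] | 150 [17 18 77] [11 14 76] | 152 [17 18 78] [13 15 77] | 154 [15 18 76] [17 18 78] | 156 [12 13 10] [ 25  28 135] | 158 [12  9 11] [ 25  28 135] | 160 [17 16 16] [ 43  46 199] | 162 [30 31 30] [74 75 74] | 164 [33 34 32] [70 71 74] | 166 [29 28 29] [72 74 75] | 168 [27 26 26] [71 72 74] | 170 [26 26 25] [71 72 74] | 172 [21 21 21] [72 74 75] | 174 [22 22 22] [72 74 75] | 176 [42 43 44] [74 74 76] | 178 [224 230 235] [72 73 75] | 180 [216 222 226] [73 75 78] | 182 [217 221 226] [73 75 78] | 184 [216 222 226] [76 76 80] | 186 [216 221 226] [72 74 76] | 188 [216 220 225] [76 77 80] | 190 [216 220 225] [76 77 79] | 192 [216 221 226] [76 78 80] | 194 [218 223 229] [78 80 82] | 196 [143 146 150] [77 78 81] | 198 [58 59 60] [80 82 84] | 
145 275 373
150 279 367
154 0 0
120 278 368
130 278 367
190 281 365
205 281 284
gripL/R [ 0.0303 -0.0174  0.1183] [0.0303 0.0296 0.1182]
plate [ 0.0305 -0.0434  0.1653] [0.0304 0.0548 0.1652]
lipL@100 [ 0.0643 -0.0526  0.2633]
lipR [0.0642 0.0649 0.2632]
lipL lo [-0.0631 -0.0501  0.2633]
```

>>> apply_moves:
  increments:
    - {"tx":-0.004,"ty":0.006,"tz":0.04,"yaw":0.005,"grip":1}
    - {"tx":0,"ty":0,"tz":0.04,"yaw":0,"grip":1}
    - {"tx":0,"ty":0,"tz":0.04,"yaw":0,"grip":1}
    - {"tx":0,"ty":0,"tz":0.024,"yaw":0,"grip":1}
    - {"tx":0,"ty":0,"tz":0,"yaw":0,"grip":1}

```text
clock: 3.28
tcp_pos: [0.5129, -0.0991, 0.1519]
tool_rot: [-2.437, -1.976, 0.004]
force: [0.2, -0.2, 0.4]
finger_gap: 0.005
grasp_force: 0.0
```

>>> apply_moves:
  increments:
    - {"tx":0.004,"ty":0,"tz":0,"yaw":0,"grip":1}
    - {"tx":0.003,"ty":0,"tz":0,"yaw":0,"grip":1}
    - {"tx":0.003,"ty":0,"tz":0,"yaw":0,"grip":1}
    - {"tx":0.003,"ty":0,"tz":0,"yaw":0,"grip":1}
    - {"tx":0.003,"ty":0,"tz":0,"yaw":0,"grip":1}

```text
clock: 3.9
tcp_pos: [0.5176, -0.085, 0.1545]
tool_rot: [2.44, 1.975, -0.002]
force: [-2.3, -5.8, 2.1]
finger_gap: 0.003
grasp_force: 3.5
```

Run:
```python
from h import *
o=arm.get_obs();print(o['tcp_pos'],o['force'])
w=arm.camera('wrist');t=arm.camera('top')
cv2.imwrite('pics/tb.png',t);T=cv2.resize(t[165:245,245:435],None,fx=4.2,fy=4.2,interpolation=2);w=w[:300,120:520]
c=np.zeros((300+336,800,3),np.uint8);c[:336,:798]=T;c[336:,200:600]=w
cv2.imwrite('pics/c2.png',cv2.resize(c,(754,600)))
```

```text
[ 0.51758152 -0.08504787  0.15450426] [-2.32032446 -5.84278052  2.06407107]
```

View pics/c2.png

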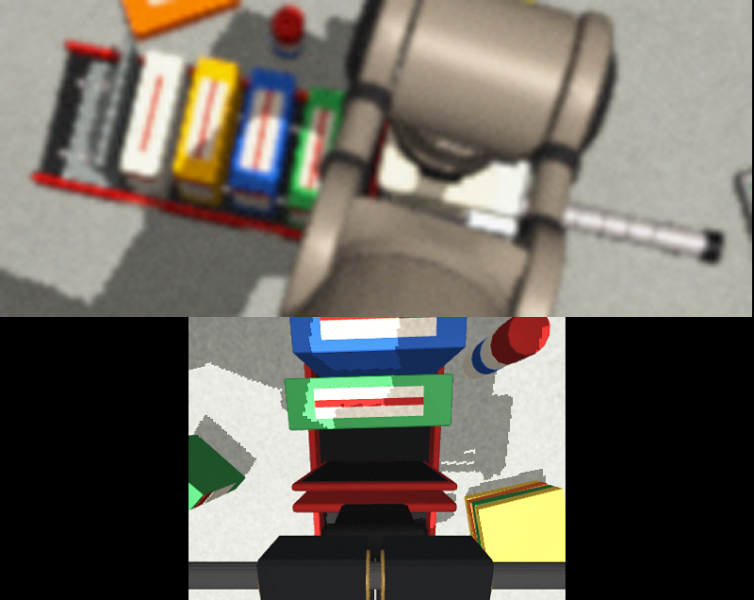

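The top crop shows small gaps between all the cartons, roughly 8 mm each. The wrist crop shows about 33 mm between the pressure plate (row 485) and the green carton (row 428). The stop slides at about 6 N, so I'll keep pushing.

>>> apply_moves:
  increments:
    - {"tx":0.005,"ty":0,"tz":0,"yaw":0,"grip":1}
    - {"tx":0.005,"ty":0,"tz":0,"yaw":0,"grip":1}
    - {"tx":0.005,"ty":0,"tz":0,"yaw":0,"grip":1}
    - {"tx":0.005,"ty":0,"tz":0,"yaw":0,"grip":1}
    - {"tx":0.004,"ty":0,"tz":0,"yaw":0,"grip":1}

```text
clock: 4.62
tcp_pos: [0.5225, -0.0616, 0.1545]
tool_rot: [2.44, 1.975, -0.002]
force: [-2.7, -7.4, 4.6]
finger_gap: 0.008
grasp_force: 3.6
```

>>> apply_moves:
  increments:
    - {"tx":0.0025,"ty":0,"tz":0,"yaw":0,"grip":1}
    - {"tx":0.0025,"ty":0,"tz":0,"yaw":0,"grip":1}
    - {"tx":0.0025,"ty":0,"tz":0,"yaw":0,"grip":1}
    - {"tx":0.0025,"ty":0,"tz":0,"yaw":0,"grip":1}
    - {"tx":0.002,"ty":0,"tz":0,"yaw":0,"grip":1}

```text
clock: 5.25
tcp_pos: [0.5249, -0.05, 0.1545]
tool_rot: [2.44, 1.975, -0.002]
force: [-2.3, -6.9, 3.3]
finger_gap: 0.005
grasp_force: 3.7
```

Run:
```python
from h import *
o=arm.get_obs();print(o['tcp_pos'],o['force'])
t=arm.camera('top');s=arm.camera('side');w=arm.camera('wrist')
T=cv2.resize(t[165:245,245:345],None,fx=4,fy=4,interpolation=2);S=cv2.resize(s[165:265,270:370],None,fx=3,fy=3,interpolation=2)
c=np.zeros((600,710,3),np.uint8);c[:320,:400]=T;c[:300,405:705]=S;c[325:600,:400]=w[:275,120:520]
cv2.imwrite('pics/c3.png',c)
```

```text
[ 0.52491648 -0.04998145  0.15447651] [-2.32669706 -6.88172881  3.28988845]
```

View pics/c3.png

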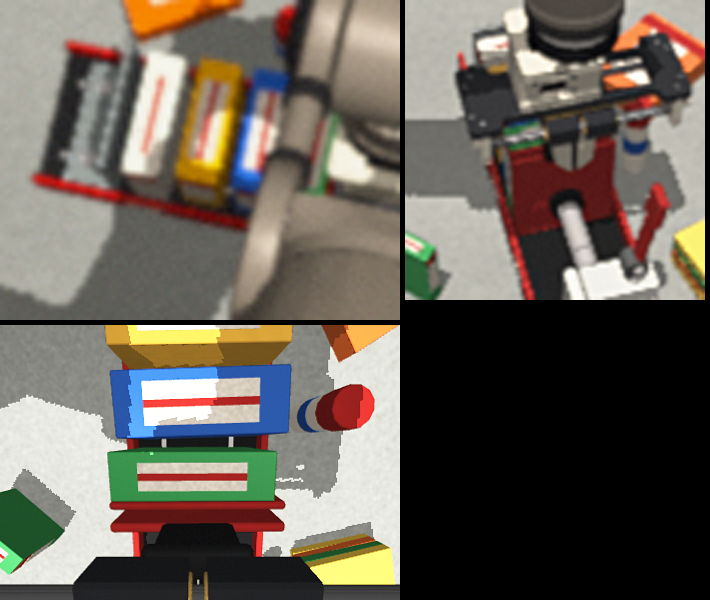

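The stop now just reaches the green carton. The remaining gaps add up to roughly 20–28 mm.

>>> apply_moves:
  increments:
    - {"tx":0.0025,"ty":0,"tz":0,"yaw":0,"grip":1}
    - {"tx":0.0025,"ty":0,"tz":0,"yaw":0,"grip":1}
    - {"tx":0.0025,"ty":0,"tz":0,"yaw":0,"grip":1}
    - {"tx":0.0025,"ty":0,"tz":0,"yaw":0,"grip":1}
    - {"tx":0.0025,"ty":0,"tz":0,"yaw":0,"grip":1}

```text
clock: 6.02
tcp_pos: [0.5274, -0.038, 0.1545]
tool_rot: [2.44, 1.975, -0.003]
force: [-2.4, -8.5, 4.5]
finger_gap: 0.004
grasp_force: 4.3
```

Run:
```python
from h import *
o=arm.get_obs();print(o['tcp_pos'],o['force'])
t=arm.camera('top');w=arm.camera('wrist')
T=cv2.resize(t[165:245,245:345],None,fx=4,fy=4,interpolation=2)
c=np.zeros((600,400,3),np.uint8);c[:320,:400]=T;c[325:600,:400]=w[:275,120:520]
cv2.imwrite('pics/c4.png',c)
```

```text
[ 0.52738873 -0.03798329  0.15445619] [-2.41825837 -8.48146204  4.47566707]
```

View pics/c4.png

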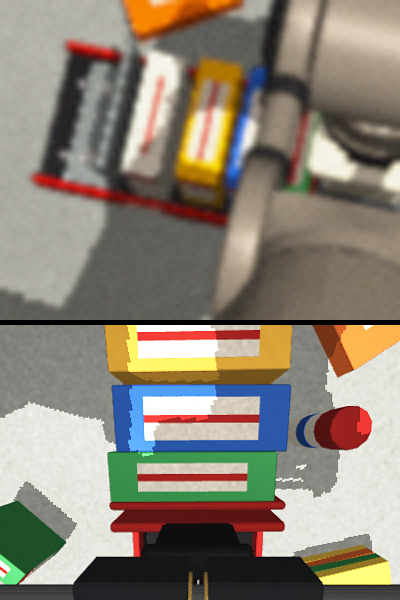

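Green and blue are now together. Blue to yellow is about 5 mm, and two more gaps remain beyond that. I'll continue in smaller steps and watch the force.

>>> apply_moves:
  increments:
    - {"tx":0.002,"ty":0,"tz":0,"yaw":0,"grip":1}
    - {"tx":0.002,"ty":0,"tz":0,"yaw":0,"grip":1}
    - {"tx":0.002,"ty":0,"tz":0,"yaw":0,"grip":1}
    - {"tx":0.0015,"ty":0,"tz":0,"yaw":0,"grip":1}
    - {"tx":0.0015,"ty":0,"tz":0,"yaw":0,"grip":1}

```text
clock: 6.75
tcp_pos: [0.5292, -0.0293, 0.1545]
tool_rot: [2.44, 1.975, -0.003]
force: [-2.6, -9.3, 4.5]
finger_gap: 0.0
grasp_force: 4.5
```

>>> apply_moves:
  increments:
    - {"tx":0.001,"ty":0,"tz":0,"yaw":0,"grip":1}
    - {"tx":0.001,"ty":0,"tz":0,"yaw":0,"grip":1}
    - {"tx":0.001,"ty":0,"tz":0,"yaw":0,"grip":1}
    - {"tx":0.0005,"ty":0,"tz":0,"yaw":0,"grip":1}
    - {"tx":0,"ty":0,"tz":0,"yaw":0,"grip":1}

```text
clock: 7.38
tcp_pos: [0.53, -0.0258, 0.1545]
tool_rot: [2.44, 1.975, -0.003]
force: [-4.0, -8.3, 3.7]
finger_gap: 0.007
grasp_force: 4.2
```

>>> apply_moves:
  increments:
    - {"tx":0.001,"ty":0,"tz":0,"yaw":0,"grip":1}
    - {"tx":0.001,"ty":0,"tz":0,"yaw":0,"grip":1}
    - {"tx":0.001,"ty":0,"tz":0,"yaw":0,"grip":1}
    - {"tx":0.0005,"ty":0,"tz":0,"yaw":0,"grip":1}
    - {"tx":0,"ty":0,"tz":0,"yaw":0,"grip":1}

```text
clock: 8.0
tcp_pos: [0.5307, -0.0223, 0.1545]
tool_rot: [2.44, 1.975, -0.003]
force: [-3.1, -7.8, 3.7]
finger_gap: 0.002
grasp_force: 4.2
```

Run:
```python
from h import *
o=arm.get_obs();print(o['tcp_pos'],o['force'])
t=arm.camera('top');w=arm.camera('wrist')
T=cv2.resize(t[165:245,245:345],None,fx=4,fy=4,interpolation=2)
c=np.zeros((600,400,3),np.uint8);c[:320,:400]=T;c[325:600,:400]=w[:275,120:520]
cv2.imwrite('pics/c5.png',c)
```

```text
[ 0.53067093 -0.022342    0.15446696] [-3.14411812 -7.79180396  3.74518603]
```

View pics/c5.png

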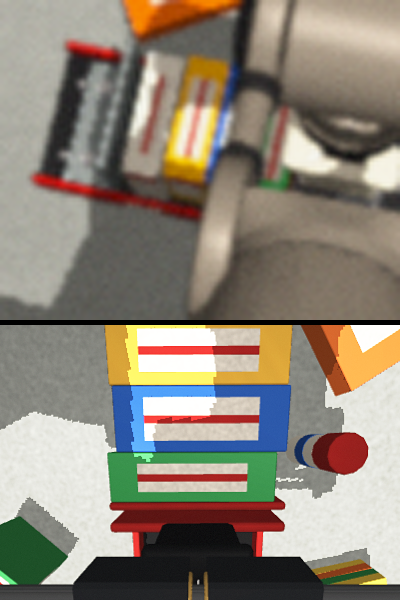

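Yellow, blue and green are together, and only small gaps remain at white and the divider.

>>> apply_moves:
  increments:
    - {"tx":0.0006,"ty":0,"tz":0,"yaw":0,"grip":1}
    - {"tx":0.0006,"ty":0,"tz":0,"yaw":0,"grip":1}
    - {"tx":0.0006,"ty":0,"tz":0,"yaw":0,"grip":1}
    - {"tx":0.0006,"ty":0,"tz":0,"yaw":0,"grip":1}

```text
clock: 8.6
tcp_pos: [0.5312, -0.0201, 0.1545]
tool_rot: [2.44, 1.975, -0.003]
force: [-3.0, -8.6, 4.6]
finger_gap: 0.004
grasp_force: 4.4
```

>>> apply_moves:
  increments:
    - {"tx":0.0006,"ty":0,"tz":0,"yaw":0,"grip":1}
    - {"tx":0.0006,"ty":0,"tz":0,"yaw":0,"grip":1}
    - {"tx":0.0006,"ty":0,"tz":0,"yaw":0,"grip":1}
    - {"tx":0.0006,"ty":0,"tz":0,"yaw":0,"grip":1}

```text
clock: 9.1
tcp_pos: [0.5316, -0.018, 0.1545]
tool_rot: [2.44, 1.975, -0.004]
force: [-3.0, -8.6, 3.9]
finger_gap: 0.006
grasp_force: 4.9
```

>>> apply_moves:
  increments:
    - {"tx":0.0006,"ty":0,"tz":0,"yaw":0,"grip":1}
    - {"tx":0.0006,"ty":0,"tz":0,"yaw":0,"grip":1}
    - {"tx":0.0006,"ty":0,"tz":0,"yaw":0,"grip":1}
    - {"tx":0.0006,"ty":0,"tz":0,"yaw":0,"grip":1}

```text
clock: 9.6
tcp_pos: [0.5321, -0.0156, 0.1545]
tool_rot: [2.44, 1.975, -0.004]
force: [-4.3, -9.3, 4.7]
finger_gap: 0.004
grasp_force: 4.9
```

>>> apply_moves:
  increments:
    - {"tx":0.0006,"ty":0,"tz":0,"yaw":0,"grip":1}
    - {"tx":0.0006,"ty":0,"tz":0,"yaw":0,"grip":1}
    - {"tx":0.0006,"ty":0,"tz":0,"yaw":0,"grip":1}

```text
clock: 9.98
tcp_pos: [0.5324, -0.0139, 0.1545]
tool_rot: [2.44, 1.975, -0.004]
force: [-4.2, -9.6, 4.7]
finger_gap: -0.001
grasp_force: 4.9
```

>>> apply_moves:
  increments:
    - {"tx":0.0005,"ty":0,"tz":0,"yaw":0,"grip":1}
    - {"tx":0.0005,"ty":0,"tz":0,"yaw":0,"grip":1}
    - {"tx":0.0005,"ty":0,"tz":0,"yaw":0,"grip":1}

```text
clock: 10.35
tcp_pos: [0.5328, -0.0124, 0.1545]
tool_rot: [2.44, 1.975, -0.004]
force: [-4.0, -9.5, 5.2]
finger_gap: 0.007
grasp_force: 4.9
```

>>> apply_moves:
  increments:
    - {"tx":0.0006,"ty":0,"tz":0,"yaw":0,"grip":1}
    - {"tx":0.0006,"ty":0,"tz":0,"yaw":0,"grip":1}
    - {"tx":0.0006,"ty":0,"tz":0,"yaw":0,"grip":1}

```text
clock: 10.72
tcp_pos: [0.5331, -0.0106, 0.1545]
tool_rot: [2.44, 1.975, -0.004]
force: [-4.2, -9.5, 5.1]
finger_gap: 0.005
grasp_force: 4.9
```

>>> apply_moves:
  increments:
    - {"tx":0.0005,"ty":0,"tz":0,"yaw":0,"grip":1}
    - {"tx":0.0005,"ty":0,"tz":0,"yaw":0,"grip":1}
    - {"tx":0.0005,"ty":0,"tz":0,"yaw":0,"grip":1}

```text
clock: 11.1
tcp_pos: [0.5334, -0.0092, 0.1545]
tool_rot: [2.44, 1.975, -0.004]
force: [-3.6, -8.5, 4.5]
finger_gap: 0.004
grasp_force: 4.9
```

>>> apply_moves:
  increments:
    - {"tx":0.0006,"ty":0,"tz":0,"yaw":0,"grip":1}
    - {"tx":0.0006,"ty":0,"tz":0,"yaw":0,"grip":1}
    - {"tx":0.0006,"ty":0,"tz":0,"yaw":0,"grip":1}

```text
clock: 11.48
tcp_pos: [0.5338, -0.0074, 0.1544]
tool_rot: [2.44, 1.975, -0.004]
force: [-4.2, -9.2, 4.6]
finger_gap: 0.003
grasp_force: 4.9
```

>>> apply_moves:
  increments:
    - {"tx":0.0005,"ty":0,"tz":0,"yaw":0,"grip":1}
    - {"tx":0.0005,"ty":0,"tz":0,"yaw":0,"grip":1}
    - {"tx":0.0005,"ty":0,"tz":0,"yaw":0,"grip":1}

```text
clock: 11.85
tcp_pos: [0.534, -0.0064, 0.1545]
tool_rot: [2.439, 1.975, -0.005]
force: [-4.6, -12.5, 5.1]
finger_gap: 0.004
grasp_force: 6.5
```

>>> apply_moves:
  increments:
    - {"tx":0.0006,"ty":0,"tz":0,"yaw":0,"grip":1}
    - {"tx":0,"ty":0,"tz":0,"yaw":0,"grip":1}
    - {"tx":0,"ty":0,"tz":0,"yaw":0,"grip":1}

```text
clock: 12.22
tcp_pos: [0.534, -0.0061, 0.1545]
tool_rot: [2.439, 1.975, -0.006]
force: [-5.1, -12.0, 5.6]
finger_gap: 0.003
grasp_force: 6.7
```

>>> apply_moves:
  increments:
    - {"tx":0.0006,"ty":0,"tz":0,"yaw":0,"grip":1}
    - {"tx":0,"ty":0,"tz":0,"yaw":0,"grip":1}
    - {"tx":0,"ty":0,"tz":0,"yaw":0,"grip":1}

```text
clock: 12.6
tcp_pos: [0.5341, -0.0058, 0.1545]
tool_rot: [2.439, 1.975, -0.006]
force: [-5.7, -13.6, 4.7]
finger_gap: 0.003
grasp_force: 7.4
```

Run:
```python
from h import *
fs=[]
for i in range(6):
    arm.camera('side') if i else None
    o=arm.get_obs();fs.append(o['force'])
print(o['tcp_pos'],np.array(fs)@[.205,.979,0],o['clock'])
```

```text
[ 0.53412707 -0.0058317   0.15450532] [-14.47639549 -15.54843256 -15.22220819 -15.34990278 -15.20456248
 -13.95081977] 12.85
```

>>> apply_moves:
  increments:
    - {"tx":0.0006,"ty":0,"tz":0,"yaw":0,"grip":1}
    - {"tx":0,"ty":0,"tz":0,"yaw":0,"grip":1}
    - {"tx":0,"ty":0,"tz":0,"yaw":0,"grip":1}
    - {"tx":0,"ty":0,"tz":0,"yaw":0,"grip":1}

```text
clock: 13.35
tcp_pos: [0.5342, -0.0055, 0.1545]
tool_rot: [2.439, 1.974, -0.007]
force: [-5.0, -15.9, 5.5]
finger_gap: 0.006
grasp_force: 8.1
```

>>> apply_moves:
  increments:
    - {"tx":-0.006,"ty":0,"tz":0,"yaw":0,"grip":1}
    - {"tx":-0.012,"ty":0,"tz":0,"yaw":0,"grip":1}
    - {"tx":0,"ty":0,"tz":-0.05,"yaw":0,"grip":1}
    - {"tx":0,"ty":0,"tz":-0.05,"yaw":0,"grip":1}
    - {"tx":-0.02,"ty":0,"tz":-0.05,"yaw":0,"grip":1}

```text
clock: 13.98
tcp_pos: [0.5268, -0.039, 0.3053]
tool_rot: [-2.44, -1.978, -0.001]
force: [0.6, -1.0, 0.1]
finger_gap: 0.002
grasp_force: 0.0
```

>>> apply_moves:
  increments:
    - {"tx":-0.045,"ty":0.008,"tz":0,"yaw":0,"grip":1}
    - {"tx":-0.045,"ty":0.008,"tz":0,"yaw":0,"grip":1}
    - {"tx":-0.045,"ty":0.008,"tz":0,"yaw":0,"grip":1}
    - {"tx":-0.045,"ty":0.009,"tz":0,"yaw":0,"grip":1}
    - {"tx":0,"ty":0,"tz":0,"yaw":0,"grip":1}

```text
clock: 14.6
tcp_pos: [0.5211, -0.2254, 0.303]
tool_rot: [-2.446, -1.971, 0.001]
force: [0.5, 0.5, 0.3]
finger_gap: 0.008
grasp_force: 0.0
```

Run:
```python
from h import *
import json
o=arm.get_obs();json.dump({k:np.array(o[k]).tolist() for k in('tcp_pos','tool_rot')},open('o2.json','w'))
print(o['clock'],o['tcp_pos'],o['force'],R.from_rotvec(o['tool_rot']).as_matrix().round(3)[:2,:2])
cv2.imwrite('pics/w2.png',arm.camera('wrist'))
for n in('top','side'):cv2.imwrite(f'pics/{n}2.png',arm.camera(n))
```

```text
14.6 [ 0.52109605 -0.22540608  0.30297991] [0.52120311 0.53381522 0.26910807] [[ 0.212  0.977]
 [ 0.977 -0.212]]
```

View pics/w2.png

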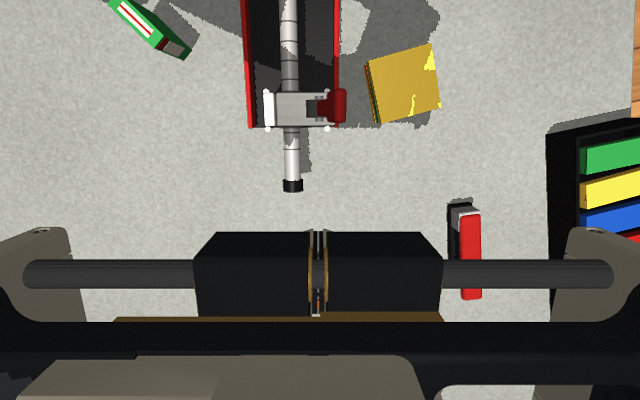

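The lever shows end-on: the red pad top is around columns 327–346, rows 88–123, leaning slightly right (+x). The grey pivot is near (313,108), on the collar.

Run:
```python
from h import *
import json
o={k:np.array(v) for k,v in json.load(open('o2.json')).items()}
W=R.from_rotvec(o['tool_rot']).as_matrix()
f=lambda uv,z:(W.T@(onz('wrist',uv,z,o)-o['tcp_pos'])*1000).round(1)
im=cv2.imread('pics/w2.png').astype(int)
r=((im[...,2]>60)&(im[...,1]<50)&(im[...,0]<50)).astype(np.uint8);r[:84]=0;r[128:]=0;r[:,:310]=0;r[:,350:]=0
ys,xs=np.where(r);print(xs.min(),xs.max(),ys.min(),ys.max())
print(im[106,312:350,2].tolist());print(im[80:128,341,2].tolist())
for uv in [(346,90),(346,122),(338,90),(338,122),(327,106)]:print(uv,f(uv,.198))
print('hub',f((313,108),.105),'collar L/R',f((275,95),.093),f((335,95),.093))
```

```text
316 346 84 126
[53, 52, 55, 56, 61, 68, 69, 71, 67, 68, 67, 69, 69, 67, 68, 66, 64, 66, 67, 67, 66, 65, 79, 100, 109, 119, 131, 125, 122, 119, 116, 114, 105, 101, 86, 103, 107, 109]
[108, 103, 97, 100, 99, 101, 101, 100, 90, 104, 107, 114, 121, 121, 121, 121, 122, 119, 119, 118, 120, 120, 119, 120, 120, 120, 119, 119, 121, 121, 122, 118, 119, 118, 118, 118, 121, 118, 120, 119, 110, 98, 80, 92, 106, 106, 102, 123]
(346, 90) [ 88.4  21.2 105. ]
(346, 122) [ 64.6  21.7 105. ]
(338, 90) [ 88.4  15.  105. ]
(338, 122) [ 64.6  15.4 105. ]
(327, 106) [ 76.6   6.7 105. ]
hub [ 77.4  -5.6 198. ] collar L/R [ 91.4 -47.1 210. ] [ 91.3  18.3 210. ]
```

>>> apply_moves:
  increments:
    - {"tx":0.038,"ty":0.029,"tz":0,"yaw":0,"grip":1}
    - {"tx":0.0385,"ty":0.028,"tz":0,"yaw":0,"grip":1}
    - {"tx":0,"ty":0,"tz":0.05,"yaw":0,"grip":1}
    - {"tx":0,"ty":0,"tz":0.05,"yaw":0,"grip":1}
    - {"tx":0,"ty":0,"tz":0.017,"yaw":0,"grip":1}

```text
clock: 15.38
tcp_pos: [0.592, -0.1568, 0.1834]
tool_rot: [-2.435, -1.976, 0.004]
force: [0.6, -0.4, 1.5]
finger_gap: 0.004
grasp_force: 0.0
```

>>> apply_moves:
  increments:
    - {"tx":0,"ty":-0.006,"tz":0,"yaw":0,"grip":1}
    - {"tx":0,"ty":-0.006,"tz":0,"yaw":0,"grip":1}
    - {"tx":0,"ty":-0.006,"tz":0,"yaw":0,"grip":1}
    - {"tx":0,"ty":-0.004,"tz":0,"yaw":0,"grip":1}
    - {"tx":0,"ty":-0.003,"tz":0,"yaw":0,"grip":1}

```text
clock: 16.0
tcp_pos: [0.5692, -0.1544, 0.1876]
tool_rot: [2.441, 1.975, 0.002]
force: [1.8, -0.7, 1.1]
finger_gap: 0.006
grasp_force: 0.9
```

Run:
```python
from h import *
o=arm.get_obs();o2=__import__('json').load(open('o2.json'))
W=R.from_rotvec(o2['tool_rot']).as_matrix()
print(o['clock'],W.T@(o['tcp_pos']-np.array(o2['tcp_pos'])),o['tcp_pos'][2],W.T@o['force'])
```

```text
16.0 [0.07957588 0.03199584 0.11540069] 0.18755581136967725 [-0.3317925   1.92797374 -1.08786938]
```

>>> apply_moves:
  increments:
    - {"tx":0,"ty":-0.006,"tz":0,"yaw":0,"grip":1}
    - {"tx":0,"ty":-0.006,"tz":0,"yaw":0,"grip":1}
    - {"tx":0,"ty":-0.006,"tz":0,"yaw":0,"grip":1}
    - {"tx":0,"ty":-0.006,"tz":0,"yaw":0,"grip":1}

```text
clock: 16.5
tcp_pos: [0.5455, -0.1494, 0.1866]
tool_rot: [2.441, 1.976, 0.001]
force: [5.4, -1.7, -2.7]
finger_gap: 0.004
grasp_force: 2.6
```

>>> apply_moves:
  increments:
    - {"tx":0,"ty":-0.006,"tz":0.001,"yaw":0,"grip":1}
    - {"tx":0,"ty":-0.006,"tz":0.001,"yaw":0,"grip":1}
    - {"tx":0,"ty":-0.005,"tz":0.001,"yaw":0,"grip":1}
    - {"tx":0,"ty":-0.005,"tz":0.001,"yaw":0,"grip":1}

```text
clock: 17.0
tcp_pos: [0.525, -0.145, 0.1828]
tool_rot: [2.44, 1.974, 0.003]
force: [8.7, -2.7, -2.3]
finger_gap: 0.007
grasp_force: 3.8
```

```bash
cat > st.py <<'E'
from h import *
o=arm.get_obs();o2=__import__('json').load(open('o2.json'))
W=R.from_rotvec(o2['tool_rot']).as_matrix()
print(o['clock'],W.T@(o['tcp_pos']-np.array(o2['tcp_pos'])),o['tcp_pos'][2],W.T@o['force'])
E
python3 st.py
```

```text
17.0 [ 0.07938783 -0.01317607  0.12022169] 0.18276334369949326 [-0.7673788   9.10460211  2.32594277]
```

>>> apply_moves:
  increments:
    - {"tx":0,"ty":-0.006,"tz":0.003,"yaw":0,"grip":1}
    - {"tx":0,"ty":-0.006,"tz":0.004,"yaw":0,"grip":1}
    - {"tx":0,"ty":-0.006,"tz":0.004,"yaw":0,"grip":1}
    - {"tx":0,"ty":-0.005,"tz":0.005,"yaw":0,"grip":1}
    - {"tx":0,"ty":-0.005,"tz":0.005,"yaw":0,"grip":1}

```text
clock: 17.62
tcp_pos: [0.4974, -0.1392, 0.1635]
tool_rot: [2.439, 1.974, 0.003]
force: [2.4, -0.3, 14.2]
finger_gap: 0.008
grasp_force: 5.8
```

>>> apply_moves:
  increments:
    - {"tx":0,"ty":-0.004,"tz":0.006,"yaw":0,"grip":1}
    - {"tx":0,"ty":-0.003,"tz":0.006,"yaw":0,"grip":1}
    - {"tx":0,"ty":-0.002,"tz":0.006,"yaw":0,"grip":1}

```text
clock: 18.0
tcp_pos: [0.4867, -0.1367, 0.1441]
tool_rot: [-2.441, -1.976, 0.001]
force: [-0.8, -0.9, 5.0]
finger_gap: 0.005
grasp_force: 2.1
```

```bash
python3 st.py
```

```text
18.0 [ 0.07935978 -0.05237356  0.15890985] 0.1440999431182346 [-1.07333361 -0.58857608 -4.96965718]
```

Now down through over-centre, gently onto the end.

>>> apply_moves:
  increments:
    - {"tx":0,"ty":-0.001,"tz":0.006,"yaw":0,"grip":1}
    - {"tx":0,"ty":-0.001,"tz":0.006,"yaw":0,"grip":1}
    - {"tx":0,"ty":0,"tz":0.005,"yaw":0,"grip":1}

```text
clock: 18.38
tcp_pos: [0.4852, -0.1363, 0.1259]
tool_rot: [-2.441, -1.975, 0.001]
force: [0.5, -0.1, 0.8]
finger_gap: 0.006
grasp_force: 0.0
```

>>> apply_moves:
  increments:
    - {"tx":0,"ty":0,"tz":0.002,"yaw":0,"grip":1}
    - {"tx":0,"ty":0,"tz":0.001,"yaw":0,"grip":1}

```text
clock: 18.62
tcp_pos: [0.4858, -0.1365, 0.1235]
tool_rot: [-2.442, -1.976, 0.0]
force: [-0.4, -0.3, 0.0]
finger_gap: 0.006
grasp_force: 0.0
```

>>> apply_moves:
  increments:
    - {"tx":0,"ty":0,"tz":0.001,"yaw":0,"grip":1}
    - {"tx":0,"ty":0,"tz":0.001,"yaw":0,"grip":1}
    - {"tx":0,"ty":0,"tz":0.0005,"yaw":0,"grip":1}

```text
clock: 19.0
tcp_pos: [0.4859, -0.1366, 0.1217]
tool_rot: [2.442, 1.976, 0.0]
force: [-1.5, 1.2, 7.7]
finger_gap: 0.002
grasp_force: 3.9
```

The fingertips touch at z ≈ 0.110, which is exactly the top face of a level lever. I'll retreat and check.

>>> apply_moves:
  increments:
    - {"tx":0,"ty":0,"tz":-0.02,"yaw":0,"grip":1}
    - {"tx":0,"ty":0,"tz":-0.05,"yaw":0,"grip":1}
    - {"tx":0,"ty":0,"tz":-0.05,"yaw":0,"grip":1}
    - {"tx":0,"ty":0,"tz":-0.06,"yaw":0,"grip":1}
    - {"tx":0,"ty":0,"tz":-0.03,"yaw":0,"grip":1}

```text
clock: 19.62
tcp_pos: [0.4863, -0.1368, 0.3347]
tool_rot: [2.439, 1.974, 0.004]
force: [1.1, -0.4, -0.6]
finger_gap: 0.005
grasp_force: 0.0
```

Run:
```python
from h import *
o=arm.get_obs();w=arm.camera('wrist');s=arm.camera('side')
print(o['clock'],o['tcp_pos'],o['force'])
W=R.from_rotvec(o['tool_rot']).as_matrix()
w=w.astype(int);b,g,r=w[...,0],w[...,1],w[...,2]
M={'green':(g>1.5*r)&(g>1.3*b)&(g>60),'blue':(b>1.5*r)&(b>1.2*g)&(b>60),'red':(r>55)&(g<45)&(b<45)}
for n,m in M.items():
    m=m.astype(np.uint8)
    for c in cv2.findContours(m,cv2.RETR_EXTERNAL,cv2.CHAIN_APPROX_NONE)[0]:
        if cv2.contourArea(c)>200:
            x,y,ww,hh=cv2.boundingRect(c);q=cv2.minAreaRect(c);print(n,(x,y,ww,hh),cv2.contourArea(c),np.round(q[2],1),
              'tool', (W.T@(onz('wrist',q[0],.105,o)-o['tcp_pos'])).round(3))
```

```text
19.625 [ 0.48633566 -0.13675268  0.33471937] [ 1.07620573 -0.37922801 -0.58288943]
green (583, 192, 57, 33) 1266.0 78.2 tool [-0.044  0.372  0.232]
green (178, 75, 62, 47) 1159.0 43.2 tool [ 0.089 -0.127  0.229]
green (288, 0, 91, 10) 301.0 90.0 tool [0.185 0.016 0.23 ]
red (476, 289, 19, 33) 202.5 90.0 tool [-0.184  0.231  0.231]
red (403, 0, 30, 29) 605.0 45.0 tool [0.178 0.107 0.23 ]
red (283, 0, 102, 173) 2847.5 1.0 tool [0.101 0.018 0.23 ]
```

>>> apply_moves:
  increments:
    - {"tx":0.04,"ty":0.01,"tz":-0.02,"yaw":0,"grip":1}
    - {"tx":0.04,"ty":0.01,"tz":-0.02,"yaw":0,"grip":1}
    - {"tx":0.04,"ty":0.01,"tz":0,"yaw":0,"grip":1}
    - {"tx":0.04,"ty":0.005,"tz":0,"yaw":0,"grip":1}
    - {"tx":0,"ty":0,"tz":0,"yaw":0,"grip":1}

```text
clock: 20.35
tcp_pos: [0.5536, 0.015, 0.3694]
tool_rot: [-2.437, -1.979, 0.002]
force: [0.4, 0.3, 0.4]
finger_gap: 0.003
grasp_force: 0.0
```

Run:
```python
from h import *
o=arm.get_obs();w=arm.camera('wrist').astype(int);s=arm.camera('side').astype(int)
W=R.from_rotvec(o['tool_rot']).as_matrix()
tf=lambda uv,z:(W.T@(onz('wrist',uv,z,o)-o['tcp_pos']))*1000
hsv=cv2.cvtColor(w.astype(np.uint8),cv2.COLOR_BGR2HSV)
print('row yaw offset deg (tool vs rack): lip', end=' ')
r=(w[...,2]>70)&(w[...,1]<50)&(w[...,0]<50)
for n,lo,hi in(('green',50,80),('blue',100,125),('yellow',18,32)):
    m=cv2.inRange(hsv,(lo,100,60),(hi,255,255));m[:,:240]=0;m[:,420:]=0
    c=max(cv2.findContours(m,0,1)[0],key=cv2.contourArea);q=cv2.minAreaRect(c)
    pts=cv2.boxPoints(q);print('\n',n,np.round(q,1) if 0 else (q[0],q[1],q[2]),[tf(p,.13)[:2].round(1).tolist() for p in pts])
# side: red lever, expected level pad
m=arm.camera_model('side');Rm=R.from_rotvec(m['attitude']).as_matrix()
def pr(p):
    v=np.array(m['intrinsics'])@(Rm.T@(np.array(p)-m['eye']));return v[:2]/v[2]
piv=np.array([.536,-.154,.105]);xr=np.array([.977,-.212,0])
for nm,p in(('pad level',piv-.079*xr+[0,0,.005]),('pad upright',piv+[0,0,.079])):
    u=pr(p).round().astype(int);print(nm,u,s[u[1]-1:u[1]+2,u[0]-1:u[0]+2].mean((0,1)))
```

```text
row yaw offset deg (tool vs rack): lip 
 green ((304.0, 153.0), (22.0, 74.0), 90.0) [[38.5, -62.8], [38.4, 27.9], [11.3, 28.4], [11.4, -64.0]]

 blue ((307.5, 128.5), (27.0, 75.0), 90.0) [[70.4, -57.8], [70.3, 32.1], [38.4, 32.8], [38.5, -59.1]]

 yellow ((305.5, 100.5), (27.0, 77.0), 90.0) [[102.1, -60.0], [102.0, 30.3], [71.5, 30.9], [71.6, -61.4]]
pad level [317 258] [ 46.77777778  49.33333333 160.77777778]
pad upright [348 235] [175.88888889 184.77777778 186.44444444]
```

Everything checks out. The cartons are square and touching (edges at 38.4 / 38.5 mm and 70.4 / 71.5 mm), the lever pad shows red at the level position, and the robot is clear.

```bash
python3 -c "
from workcell import arm
print(arm.sign_off())"
```

```text
the job is handed in; nothing more can be done
None
```

I closed up the row, locked the cam lever level and handed the job in after about 20 s of robot time; no verdict came back, and I checked the closed row and level lever with the cameras and force readings but couldn't measure the stop's final hold (roughly 10 N) after letting go.

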